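Wedge the stuck lid of the drawing box off its rim and hold it

ROBOT

A 6-joint arm with a two-finger parallel gripper is mounted at the origin on the work surface. World frame = base frame: x ahead of the robot, y to its left, z up, the work surface at z = 0. Lengths are in m, angles in rad, forces in N, time in s.
With the tool pointing down it reaches from about 0.275 to 0.75 m from the base axis. Payload 10.2 kg.
Tool frame: the origin (TCP) lies midway between the tips of the shut fingers; the grasp point (between the pads) lies 19 mm behind it (env.hold_point_z is the distance from the TCP to the grasp point, in m); x points along the fingers, z is the direction in which the jaws open and shut, and the axes are right-handed (so a half turn about x gives the same grasp; the last joint's range is limited). The gripper opens to 85 mm and grips with 20 to 120 N. Pads are 22 mm wide; open, the fingers measure 114 mm over their backs; the gripper's body (76 mm by 85 mm) begins 54 mm behind the grasp point. The pads swing forward as they close: fully open they stand 13 mm farther back than shut.
Start: joints at [-0.223, 0.313, 1.498, -0, 1.331, -0.223], TCP at [0.525, -0, 0.231] pointing down, gripper open.
Joint ranges: [-2.94, 2.94], [-0.97, 2.17], [0.19, 2.56], [-1.23, 4.37], [0.02, 3.11], [-2.88, 2.88]. Speed limits (rad/s): [2.39, 2.39, 3.01, 3.14, 3.14, 3.14].

INTERFACE

Orientations are given as a unit quaternion [x, y, z, w].
In Python, from bench import env, kinematics, monitor, eyes, job gives the robot as it stands. The module is installed in compiled form; this text tells all that it offers. Calls block until the motion is done:
- env.reach(position, orientation): joint-space move of the TCP to a pose.
- env.movel(position, velocity=0.15, frame=None, guard=None): straight line of the TCP; frame=None keeps the orientation; velocity is the mean speed in m/s. With guard (N) it stops when the force on the tool has changed by that much, and returns True; else False.
- env.set_joints(angles): joint-space move.
- env.release() and env.close_gripper(effort=None): open the fingers fully, or close them until they stop; effort is the grip in N (None keeps the last).
- env.hold(seconds).
- kinematics.ik(position, orientation): joint angles nearest the present ones, or None.
- monitor.sense(): the state.
- eyes.grab_frame(name): name is "scene" or "side" or "wrist"; returns a dict with "frame" (480x640x3 uint8, red, green, blue), "mtx" (3x3 intrinsics, pixels), "k1" (the pictures are not rectified: a ray, as slopes to the right and down, at radius r is drawn at 1 + k1 r^2 times it, then the intrinsics apply), "view" (4x4, takes a point from world to camera coordinates). Camera axes: x right, y down, z forward; pixel columns grow to the right and rows downward; lengths in m; the calibration is good to about 2 mm. A picture is of the moment at which its call begins. There is no depth.
A pose or a line that the arm cannot do raises env.MotionError and nothing moves.
- job.hand_in(): hands the job in, once; it reports no verdict.
The state is a dict: "clock": time; "joints": joint angles; "qvel": joint speeds; "joint_efforts": joint torques, N m; "position": TCP position; "ee_rot": TCP orientation; "contact_force": force on the tool from outside, world axes, zero at the start; "ft_torque": the same for the moment, N m; "finger_gap": opening from 0.0 (shut) to 1.0 (fully open).
Only numpy, scipy, OpenCV 4.12 (cv2) and the standard library are available. Lean on these libraries where they do the work, as an engineer would, in place of code of your own. Each camera call takes 0.05 s, during which the arm holds its last target. There are 200 camera calls.

TASK

The lid of the wooden drawing box has stuck shut. Swing the brass hasp on its front up and clear of the staple, so that it stays up, then pick up the loose wooden wedge and push its thin end into one of the two finger notches under the front of the lid until the lid just lifts off the rim, leaving a gap of about 5 to 10 mm along the front. Finish there, still gripping the wedge with the lid resting on it and not touching the lid or hasp yourself, so that I can run a knife round the seam; do not knock over or shift the other things on the desk.

Things in the scene. Friction and masses are not known exactly. Their poses are not given: they have to be found in the camera images.
- box: drawing box, fixed on the desk: wooden, 240 mm deep (its x), 320 wide (its y), walls 75 high and 12 thick, flat lid 14 mm thick on top (89 in all). Origin: centre of its underside, on the desk. +x points level from the front face to the hinged back, +y along the front, z up. Front face: plane x = -120 mm; the hasp is in its middle, a finger notch in the top edge of the front wall on each side
- notch_a (a point): centre of the mouth of a finger notch, in the plane of the front face, 105 mm to the -y side of the hasp. The notch goes right through the front wall into the empty box; 14 mm high, from its floor (61 mm above the desk, 7 below this point) to the lid's underside (7 above it); 48 mm wide at the floor, 64 at the top. Axes as the box's: the wedge goes in along +x
- notch_b (a point): the other, like finger notch, 105 mm to the +y side of the hasp; either one may be used
- lid (a joint): angle of the lid about its hinge along the back edge, rad: 0 shut on the rim, positive open. The front edge rises about 240 mm times this angle. The lid weighs about 0.8 kg, its hinge is stiff (0.45 N m), and it sinks shut by itself; raising it by the front edge takes 5 to 8 N
- lid_front (a point): middle of the lid's lower front edge, 75 mm above the desk when shut; it rises with the lid
- hasp (a joint): angle of the hasp, rad: 0 hanging straight down over the staple; grows as its free end swings out from the box front and then up (1.57 straight out, 3.14 straight up, at most 4.4 back on the lid). Clear of the staple and out of the way beyond 0.8. The hinge is stiff (0.035 N m): it stays where it is left. While it is over the staple the lid cannot be raised by more than a few mm
- hasp_hinge (a point): middle of the hasp's hinge pin, 4.5 mm in front of the box's front face and 89.5 mm above the desk, pin along the box's y. The staple, a 4 mm wire loop, stands 15 mm out of the box face below it, 59.5 mm above the desk, through a slot in the strap
- hasp_tab (a point): middle of the finger lip at the hasp's free end: a rolled brass bar with round ends, 30 mm long (along the box's y), 9 thick, standing out from the box on the strap, which is 18 mm wide and 3 thick. Hasp down: 50 mm below and 16 in front of the pin, 20.5 in front of the box face, 39.5 above the desk. Pinch it from above by its two ends; it turns between the fingers
- wedge_grip (a point): point to grip the loose wooden wedge: on its middle line, 22 mm from the thick end, 15 above its underside (half-way up there). Wedge: 130 mm long, 28 wide, flat underside, plain sloping top, 35 mm high at the thick end, 3 at the thin end; lies on its underside on the desk. +x points along it to the thin end, 108 mm from this point; +z up. About 55 g
- wedge_tip (a point): middle of the wedge's thin end, 1.5 mm above its underside
- block: bystander: cork-faced wooden sanding block, rectangular, 75 x 45 x 24 mm, loose on the desk; not the wedge; origin under its centre
- tin: bystander: low round metal tin, 68 mm across, 22 mm high; origin under its centre
- ink: bystander: ink jar, 52 mm across, 62 mm high; origin under its centre
- medium: bystander: white plastic bottle, 64 mm across, 155 mm high; origin under its centre
- candle: bystander: thick candle, 72 mm across, 105 mm high; origin under its centre
- brushmug: bystander: clay mug of brushes, 84 mm across, brushes up to 0.25 m high; origin under its centre
- figure: bystander: small wooden jointed artist's figure on a round foot, 60 mm across, 175 mm high; origin under its centre
Things that resemble listed ones, but are neither listed nor needed, are in the scene too. What is shaped like the part that bears wedge_grip but green or turquoise is not meant.

How it is judged:
By the outcome, as a careful person would: the job done as asked, in the order asked, and still so for the second after the job is handed in, while the arm keeps its last pose, push and grip.
It also fails if it takes over 61 s, if anything falls off the work surface, if the arm or the gripper's body presses on something with over 40 N, if the wrist force passes 120 N, or if a joint passes its speed limit or range.

## Working session

There is one attempt and no reset: what is moved stays moved. The work goes in short steps, each a Python script; the robot and the scene stay as the last script left them, time stands still between calls to the robot, and variables do not carry over. Pictures are saved under pics/ and viewed, about 8 in all and at most 12, crops included, and the job is handed in when it is done.

```bash
mkdir -p pics; cat > h.py <<'E'
import numpy as np, cv2
from scipy.spatial.transform import Rotation as R
from bench import env, kinematics, monitor, eyes, job
def snap(name, out, crop=None, scale=1):
    f=eyes.grab_frame(name); np.savez(f'pics/{out}.npz',**f)
    im=f['frame']
    if crop: x0,y0,x1,y1=crop; im=im[y0:y1,x0:x1]
    im=cv2.resize(im,None,fx=scale,fy=scale,interpolation=cv2.INTER_CUBIC)
    cv2.imwrite(f'pics/{out}.png',im[:,:,::-1]); return f
def crop(src,out,c,scale):
    x0,y0,x1,y1=c; im=np.load(f'pics/{src}.npz')['frame'][y0:y1,x0:x1]
    cv2.imwrite(f'pics/{out}.png',cv2.resize(im,None,fx=scale,fy=scale,interpolation=cv2.INTER_CUBIC)[:,:,::-1])
def load(src): return np.load(f'pics/{src}.npz')
def ray(f,uv):
    M=f['mtx']; d=np.array([(uv[0]-M[0,2])/M[0,0],(uv[1]-M[1,2])/M[1,1]]); s=d.copy()
    for _ in range(20): s=d/(1+float(f['k1'])*(s@s))
    V=f['view']; return -V[:3,:3].T@V[:3,3], V[:3,:3].T@np.array([s[0],s[1],1])
def onz(f,uv,z):
    o,d=ray(f,uv); return o+d*(z-o[2])/d[2]
def proj(f,p):
    V=f['view']; c=V[:3,:3]@np.asarray(p)+V[:3,3]; s=c[:2]/c[2]; s=s*(1+float(f['k1'])*(s@s))
    M=f['mtx']; return np.array([M[0,0]*s[0]+M[0,2],M[1,1]*s[1]+M[1,2]])
def quat(xa,za):
    xa=np.array(xa,float);xa/=np.linalg.norm(xa);za=np.array(za,float);za-=xa*(za@xa);za/=np.linalg.norm(za)
    return R.from_matrix(np.column_stack([xa,np.cross(za,xa),za])).as_quat()
E
python3 - <<'E'
from h import *
a=[snap(n,n+'0')['frame'] for n in('scene','side','wrist')]
f=load('scene0');print(f['mtx'],f['k1'],f['view'],load('side0')['view'])
E
```

```text
[[531.10409577   0.         313.91059823]
 [  0.         531.10409577 242.33390942]
 [  0.           0.           1.        ]] 0.006037126481865879 [[-0.40998215  0.91204353 -0.00955125  0.19296177]
 [ 0.50751256  0.21941124 -0.83324049 -0.21962515]
 [-0.75785595 -0.34646111 -0.55282824  1.88156705]
 [ 0.          0.          0.          1.        ]] [[ 0.91927454 -0.39360771  0.00270133 -0.51273472]
 [-0.29525954 -0.6940874  -0.65655501  0.22138688]
 [ 0.26030007  0.60275671 -0.7542733   1.15637224]
 [ 0.          0.          0.          1.        ]]
```

View pics/scene0.png

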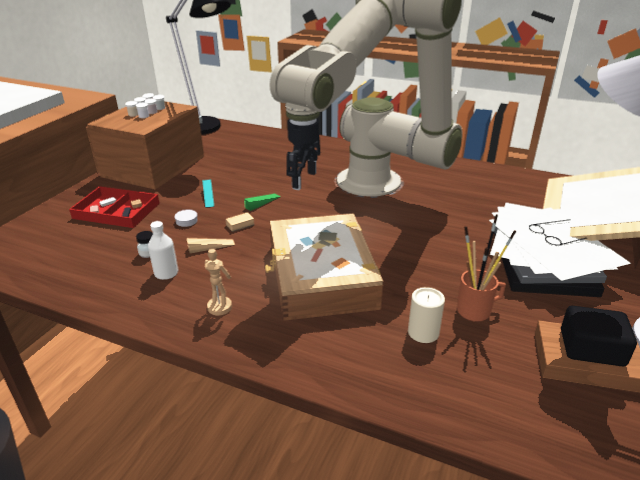

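View pics/side0.png

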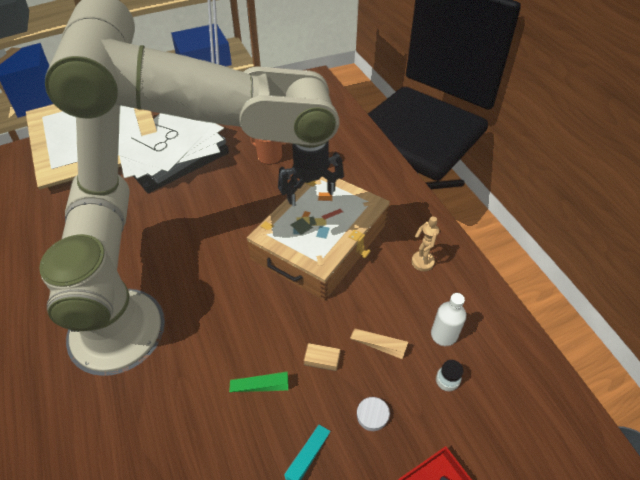

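The scene view shows the box at (325,265) with its hasp on the left front at (270,265). The plain wooden wedge is at (211,244), and the sanding block at (240,222) is a blunt rectangle. The green piece (262,201) and the turquoise one (208,193) are decoys. In the side view the wedge is at (380,342), the block at (323,357) and the hasp at (360,242). I'll enlarge this to confirm.

```bash
python3 - <<'E'
from h import *
crop('side0','side0c',(240,170,460,370),3)
crop('side0','t',(240,170,440,370),3);
a=cv2.imread('pics/side0c.png');
crop('scene0','scene0c',(170,170,390,320),3.6)
E
```

```text
(no output)
```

View pics/side0c.png

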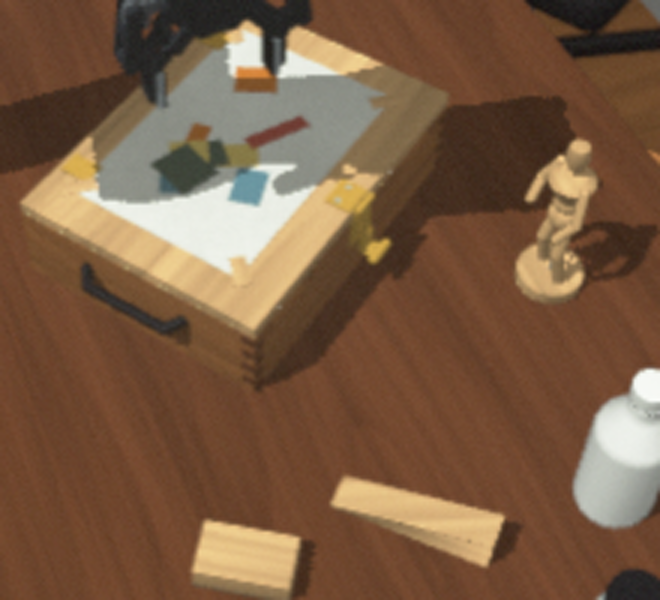

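View pics/scene0c.png

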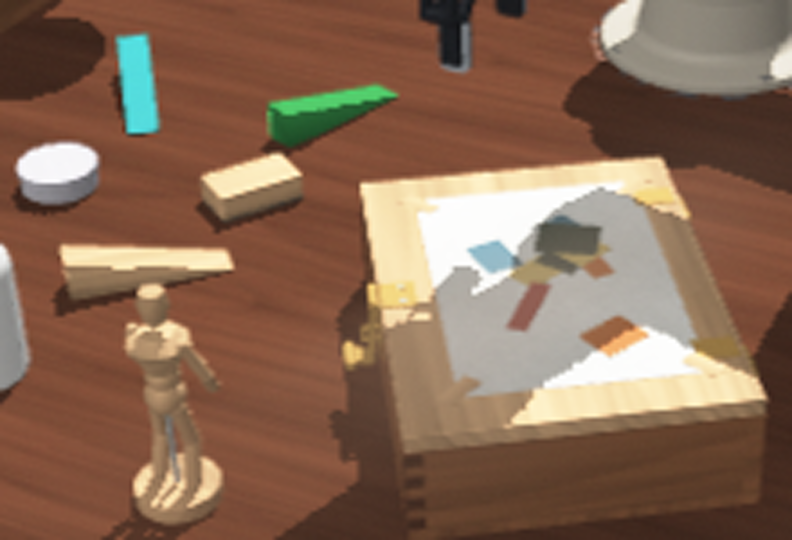

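The crops confirm the plain wooden wedge: thick end at side crop (500,540), thin end at (338,490), and it is visibly tapered. The block is a rectangular slab at (245,558), not the wedge. The hasp lip is at side crop (377,250) and scene crop (353,354). Next I fit the box and wedge poses from the corners.

```bash
cat > fit.py <<'E'
from h import *
from scipy.optimize import least_squares
S,C=load('side0'),load('scene0')
s=lambda u,v:(S,np.array([240+(u+.5)/3-.5,170+(v+.5)/3-.5])); c=lambda u,v:(C,np.array([170+(u+.5)/3.6-.5,170+(v+.5)/3.6-.5]))
def fit(obs,x0):
    def T(x,p): k,sn=np.cos(x[2]),np.sin(x[2]); return [x[0]+k*p[0]-sn*p[1],x[1]+sn*p[0]+k*p[1],p[2]]
    r=lambda x:np.concatenate([proj(f,T(x,p))-uv for p,(f,uv) in obs])
    o=least_squares(r,x0,loss='soft_l1'); print(o.x, r(o.x).round(1).tolist()); return o.x
for q in [s(377,250),c(353,354)]: print('tab z.0395',onz(*q,.0395))
E
python3 - <<'E'
from fit import *
P={k:onz(*q,.089) for k,q in dict(fA=s(258,330),fB=s(447,95),bk=s(20,205),cfA=c(360,183),cfB=c(405,450),cb1=c(660,158),cb2=c(765,400)).items()}
for k in P: print(k,P[k].round(4))
for k,q in dict(thinS=s(338,490),thinC=c(229,262)).items(): print(k,onz(*q,.003).round(4))
for k,q in dict(tkS=s(505,517),tkC=c(60,247)).items(): print(k,onz(*q,.035).round(4))
for k,q in dict(blS=s(490,567),blC=c(72,298)).items(): print(k,onz(*q,0).round(4))
E
```

```text
tab z.0395 [ 0.6541221 -0.0480369  0.0395   ]
tab z.0395 [ 0.65105854 -0.05051722  0.0395    ]
fA [ 0.5102 -0.1198  0.089 ]
fB [0.773  0.0555 0.089 ]
bk [0.376  0.0797 0.089 ]
cfA [ 0.5091 -0.1177  0.089 ]
cfB [0.787  0.0635 0.089 ]
cb1 [0.3812 0.0829 0.089 ]
cb2 [0.6466 0.2565 0.089 ]
thinS [ 0.5317 -0.2317  0.003 ]
thinC [ 0.537  -0.2286  0.003 ]
tkS [ 0.6293 -0.3199  0.035 ]
tkC [ 0.6121 -0.3349  0.035 ]
blS [ 0.6112 -0.3384  0.    ]
blC [ 0.6272 -0.3186  0.    ]
```

```bash
cat >> fit.py <<'E'
h=.089
box=fit([((-.12,.16,h),s(258,330)),((-.12,-.16,h),s(447,95)),((.12,.16,h),s(20,205)),((-.12,.16,h),c(360,183)),((-.12,-.16,h),c(405,450)),((.12,.16,h),c(660,158)),((.12,-.16,h),c(765,400)),
 ((-.1405,0,.0395),s(377,250)),((-.1405,0,.0395),c(353,354))],[.575,.07,2.15])
w=.014
wed=fit([((-.022,-w,.035),s(505,517)),((-.022,w,.035),c(60,247)),((-.022,w,0),s(490,567)),((-.022,-w,0),c(72,298)),((.108,-w,.003),s(345,477)),((.108,w,.003),s(332,502)),((.108,w,.003),c(226,250)),((.108,-w,.003),c(233,268))],[.6,-.3,2.3])
E
python3 - <<'E'
from fit import *
def b(p):k,n=np.cos(box[2]),np.sin(box[2]);return np.array([box[0]+k*p[0]-n*p[1],box[1]+n*p[0]+k*p[1],p[2]])
for n,p in dict(a=(-.12,-.105,.068),b=(-.12,.105,.068),tab=(-.1405,0,.0395),pin=(-.1245,0,.0895)).items(): print(n,b(p).round(4))
E
```

```text
tab z.0395 [ 0.6541221 -0.0480369  0.0395   ]
tab z.0395 [ 0.65105854 -0.05051722  0.0395    ]
[0.57677749 0.06903924 2.15393087] [-0.5, -0.0, 0.8, -0.7, 0.3, -0.5, -0.5, -0.1, -0.4, -3.4, -0.1, -0.8, 0.6, -0.5, 0.0, 0.1, 0.2, 0.9]
[ 0.6048361  -0.31166038  2.30410968] [-0.0, -0.6, -0.1, -0.7, -1.0, -0.1, -0.6, 0.5, 0.2, -0.5, -0.0, 0.5, -0.1, -0.1, -0.3, -0.1]
a [0.7305 0.0267 0.068 ]
b [ 0.5552 -0.0889  0.068 ]
tab [ 0.6541 -0.0482  0.0395]
pin [ 0.6453 -0.0349  0.0895]
```

```bash
cat >> h.py <<'E'
BY=2.1539; bx=np.array([np.cos(BY),np.sin(BY),0]); by=np.array([-np.sin(BY),np.cos(BY),0]); ez=np.array([0,0,1.])
BO=np.array([.5768,.0690,0])
def B(x,y,z): return BO+bx*x+by*y+ez*z
def st():
    s=monitor.sense(); print('t',round(s['clock'],2),'p',np.round(s['position'],4),'F',np.round(s['contact_force'],1),'gap',round(s['finger_gap'],3),'j6',round(s['joints'][5],2)); return s
t=np.radians(15); HX=bx*np.sin(t)-ez*np.cos(t)
E
python3 - <<'E'
from h import *
tab=B(-.1405,0,.0395)
for sg in (1,-1):
    q=quat(HX,sg*by); print(sg,kinematics.ik(tab+HX*.017-HX*.11,q),kinematics.ik(tab+HX*.017,q))
j=[(kinematics.ik(tab+HX*.017,quat(HX,sg*by)),sg) for sg in(1,-1)]
sg=min((abs(a[5]),g) for a,g in j if a is not None)[1]; print('use',sg)
env.reach(tab+HX*.017-HX*.11,quat(HX,sg*by)); st()
snap('wrist','w1',scale=1.25)
E
```

```text
1 [-0.3372403   0.8317389   0.94906097  0.15737578  1.57088181  2.20463568] [-0.31203506  0.8970787   1.11620155  0.16714868  1.33759832  2.19063207]
-1 [-0.3372403   0.8317389   0.94906097  0.15737578  1.57088181 -0.93695697] [-0.31203506  0.8970787   1.11620155  0.16714868  1.33759832 -0.95096059]
use -1
t 0.94 p [ 0.6673 -0.068   0.1301] F [ 0.1  0.4 -0.3] gap 0.998 j6 -0.94
```

View pics/w1.png

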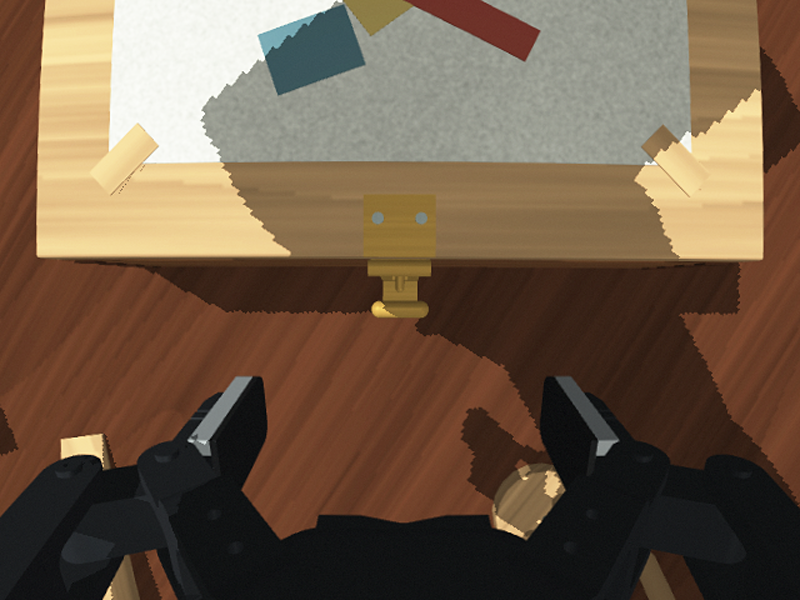

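The wrist view shows the hasp lip centred at (400,310), and the lid's front corners at (37,257) and (763,259). The fingers are aligned with the box.

```bash
python3 - <<'E'
from h import *
f=load('w1')
for n,u,z in (('tab',(400,310),.0395),('A',(37,257),.089),('B',(763,259),.089)):
    p=onz(f,(np.array(u)+.5)/1.25-.5,z); d=p-BO; print(n,p.round(4),'box',(d@bx).round(4),(d@by).round(4))
E
```

```text
tab [ 0.6548 -0.0512  0.0395] box -0.1433 0.0011
A [ 0.5081 -0.1173  0.089 ] box -0.1177 0.1599
B [0.7741 0.0565 0.089 ] box -0.1191 -0.1578
```

```bash
sed -i 's/^BO=.*/BO=np.array([.5768,.0690,0])+.001*by/' h.py; python3 - <<'E'
from h import *
q=quat(HX,-by)
tab=B(-.1415,0,.0395)
print(env.movel(tab+HX*.017,.08,guard=12)); st()
env.close_gripper(40); st()
a0=np.arctan2(.016,.050); r=.0525
for a in np.linspace(0,2.6,14)[1:]:
    p=B(-.1245-r*np.sin(a0+a)-.0005,0,.0895-r*np.cos(a0+a))
    env.movel(p+HX*.017,.06)
    s=monitor.sense(); print(round(a,2),s['contact_force'].round(1) if hasattr(s['contact_force'],'round') else s['contact_force'],round(s['finger_gap'],3))
env.hold(.2); st()
env.release(); env.movel(monitor.sense()['position']-HX*.10,.15); st()
snap('wrist','w2',scale=1); snap('scene','s2',(170,170,390,320),3.6)
E
```

```text
False
t 2.52 p [ 0.6518 -0.0461  0.0236] F [ 0.2 -1.   0.1] gap 0.991 j6 -0.95
t 3.11 p [ 0.6511 -0.0462  0.0233] F [-4.  -1.5  4.4] gap 0.308 j6 -0.95
0.2 [-7.5  2.1  5.5] 0.307
0.4 [-5.6  0.9  1.1] 0.313
0.6 [-5.4  0.2  0.4] 0.312
0.8 [-4.6 -0.5 -0.2] 0.307
1.0 [-4.2 -4.5 -2.5] 0.307
1.2 [-4.7 -3.6 -1.1] 0.308
1.4 [-3.3 -7.1 -1.8] 0.308
1.6 [-3.  -6.7  0.6] 0.307
1.8 [-2.  -7.9  0.6] 0.302
2.0 [-2.1 -6.2  1.5] 0.308
2.2 [-4.3 -7.9  4.2] 0.302
2.4 [-4.8 -4.4 -0.6] 0.306
2.6 [-5.5 -3.  -2.2] 0.299
t 7.53 p [ 0.6488 -0.0426  0.125 ] F [-6.  -3.  -2.1] gap 0.303 j6 -0.92
t 8.95 p [ 0.663  -0.0636  0.2198] F [ 0.6 -0.3 -1.3] gap 0.997 j6 -0.9
```

View pics/s2.png

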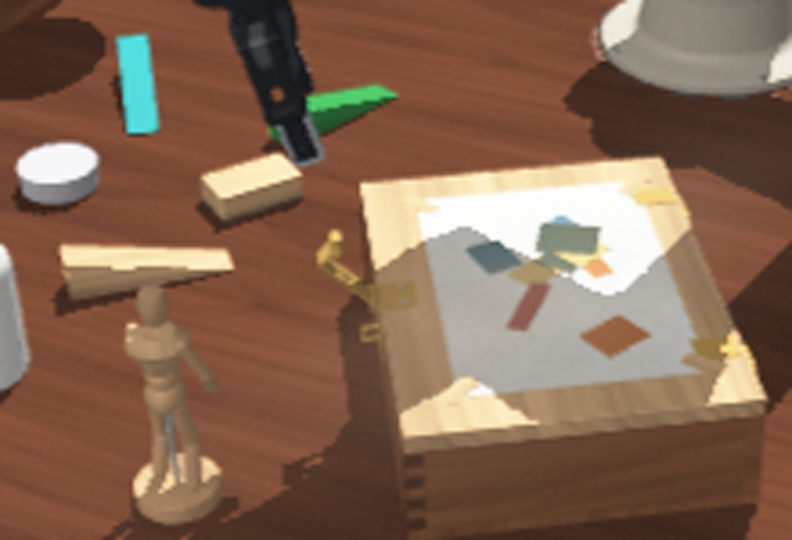

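The hasp now stands up with its lip at (333,240), and the staple is free at (370,330). Next I check the clearance to the neighbours and look at the wedge from above.

```bash
python3 - <<'E'
from h import *
S,C=load('side0'),load('scene0')
g=np.array([.6048,-.3117,0]);wy=2.3041
for n,f,u,z in (('medium',S,(448,330),.04),('medium',C,(164,262),.04),('ink',S,(449,372),.05),('ink',C,(146,240),.05),('block',S,(322,355),.015),('figure',S,(424,262),.005)):
    print(n,onz(f,u,z).round(3),'dist',np.linalg.norm(onz(f,u,z)[:2]-g[:2]).round(3))
wx=np.array([np.cos(wy),np.sin(wy),0]);wyv=np.array([-np.sin(wy),np.cos(wy),0])
for sg in(1,-1): print(sg,kinematics.ik(g+ez*.004,quat(-ez,sg*wyv)), kinematics.ik(B(-.153,.105,.08),quat(-ez,sg*by)))
env.reach(g+ez*.16,quat(-ez,-wyv)); st(); snap('wrist','w3',scale=1.25)
E
```

```text
medium [ 0.729 -0.332  0.04 ] dist 0.125
medium [ 0.738 -0.316  0.04 ] dist 0.133
ink [ 0.669 -0.427  0.05 ] dist 0.132
ink [ 0.682 -0.417  0.05 ] dist 0.131
block [ 0.44  -0.263  0.015] dist 0.172
figure [ 0.8   -0.113  0.005] dist 0.278
1 [-6.47646509e-01  8.79684823e-01  1.18191644e+00 -4.44089210e-16
  1.07999139e+00  1.76064247e+00] [-4.02052081e-01  5.94635603e-01  1.49067104e+00 -4.44089210e-16
  1.05628601e+00  2.15643690e+00]
-1 [-6.47646509e-01  8.79684823e-01  1.18191644e+00 -4.44089210e-16
  1.07999139e+00 -1.38095018e+00] [-4.02052081e-01  5.94635603e-01  1.49067104e+00 -4.44089210e-16
  1.05628601e+00 -9.85155754e-01]
t 10.06 p [ 0.6054 -0.3107  0.1603] F [1.  0.4 0.3] gap 0.999 j6 -1.38
```

View pics/w3.png

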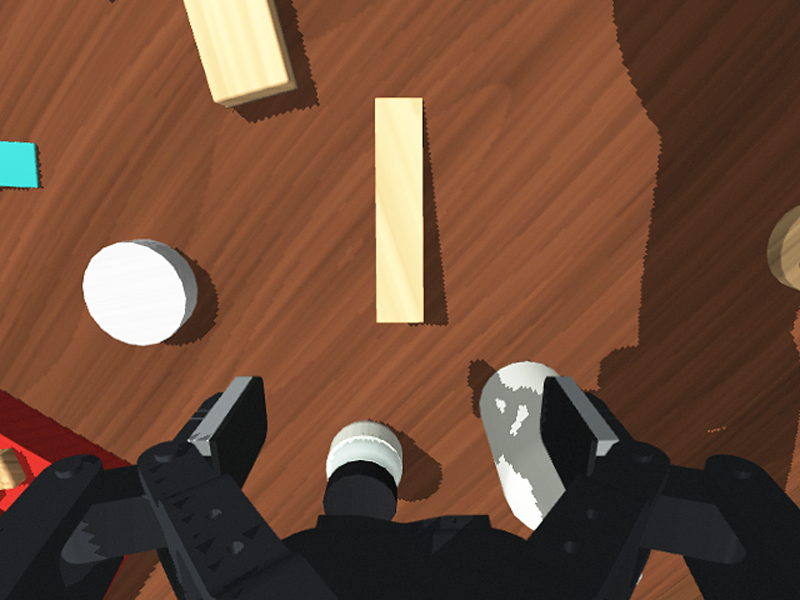

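The wedge lies straight along the image: thin end at (399,98), thick end at (400,322). The tin (140,292), ink (365,455) and bottle (520,440) are clear of the descent.

```bash
python3 - <<'E'
from h import *
f=load('w3'); px=lambda u:(np.array(u)+.5)/1.25-.5
a=onz(f,px((399,98)),.003); b=onz(f,px((400,322)),.035); d=(a-b)[:2]; print(a.round(4),b.round(4),np.linalg.norm(d).round(4),np.arctan2(d[1],d[0]).round(4))
wy=np.arctan2(d[1],d[0]); wx=np.array([np.cos(wy),np.sin(wy),0]); wv=np.array([-np.sin(wy),np.cos(wy),0])
m=(a+b)/2; g=m-wx*.043; g[2]=0; print('grip',g.round(4))
q=quat(-ez,-wv); np.savez('wedge.npz',g=g,wy=wy)
env.reach(g+ez*.10,q)
print(env.movel(g+ez*.004,.08,guard=8)); st()
env.close_gripper(70); st()
env.movel(g+ez*.15,.1); st()
snap('wrist','w4',scale=1.25)
E
```

```text
[ 0.5312 -0.2313  0.003 ] [ 0.6185 -0.3273  0.035 ] 0.1298 2.309
grip [ 0.6038 -0.3111  0.    ]
False
t 11.81 p [ 0.6041 -0.3113  0.0046] F [-0.4  0.2  0. ] gap 1.002 j6 -1.39
t 12.38 p [ 0.604  -0.3113  0.0043] F [ 0.  -0.1  4.3] gap 0.312 j6 -1.39
t 13.98 p [ 0.6036 -0.311   0.1493] F [-0.7  0.3 -0.2] gap 0.312 j6 -1.39
```

View pics/w4.png

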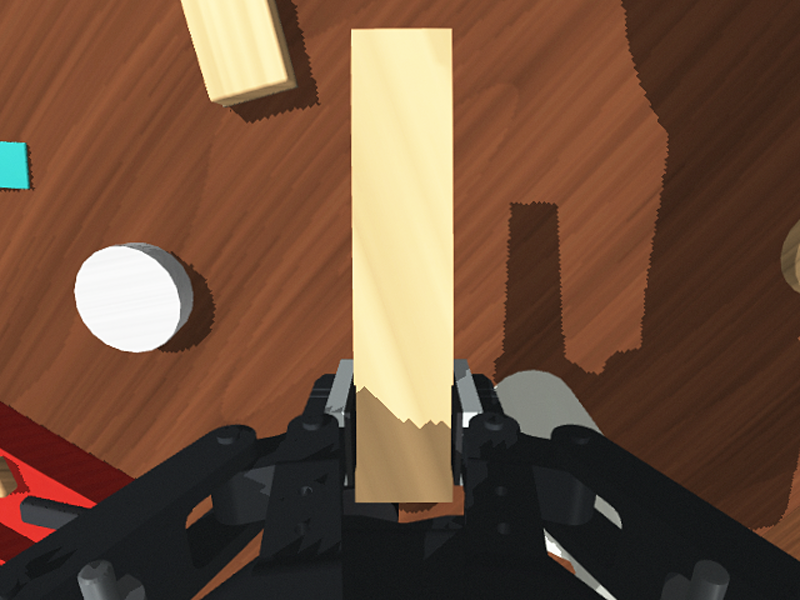

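The wedge is held squarely, centred between the pads, with its thin end at (351–452, 28). Next I check the tip position, bring the wedge to a stand-off in front of notch_b and look once more.

```bash
python3 - <<'E'
from h import *
f=load('w4'); px=lambda u:(np.array(u)+.5)/1.25-.5
p=onz(f,px((401.5,28)),.148); s=monitor.sense(); P=np.array(s['position']); d=p-P; wy=float(np.load('wedge.npz')['wy'])
wx=np.array([np.cos(wy),np.sin(wy),0]);wv=np.array([-np.sin(wy),np.cos(wy),0]); print('tip rel fwd',(d@wx).round(4),'lat',(d@wv).round(4))
l,r=[onz(f,px(u),.148) for u in((351,28),(452,28))]; print('width at assumed z',np.linalg.norm(l-r).round(4))
q=quat(-ez,-by); tz=.0043+.0635
env.reach(B(-.12-.025-.108,.105,.13),q); env.movel(B(-.12-.025-.108,.105,tz),.1); st()
snap('wrist','w5',scale=1.25); snap('side','sd5',(300,200,460,320),5)
E
```

```text
tip rel fwd 0.1081 lat -0.0002
width at assumed z 0.0281
t 15.34 p [ 0.628  -0.2009  0.0685] F [0.1 0.4 0.5] gap 0.316 j6 -1.07
```

View pics/w5.png

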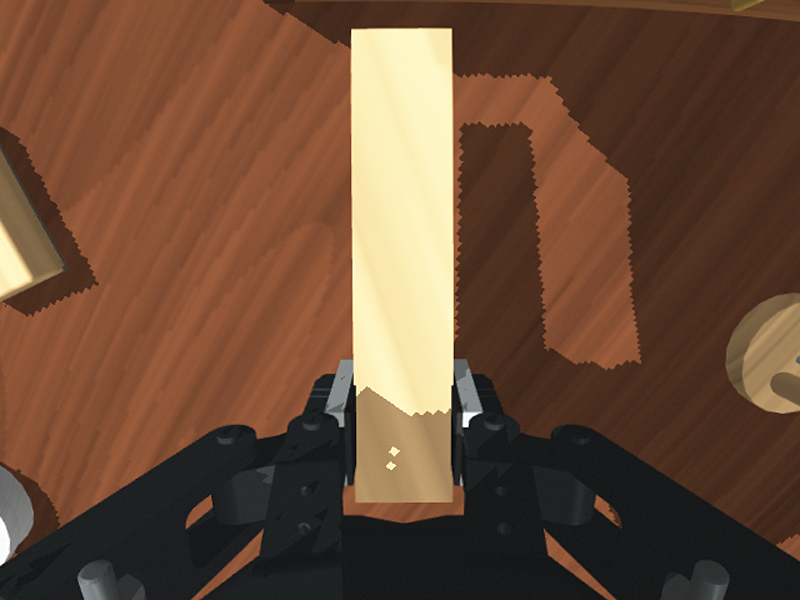

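View pics/sd5.png

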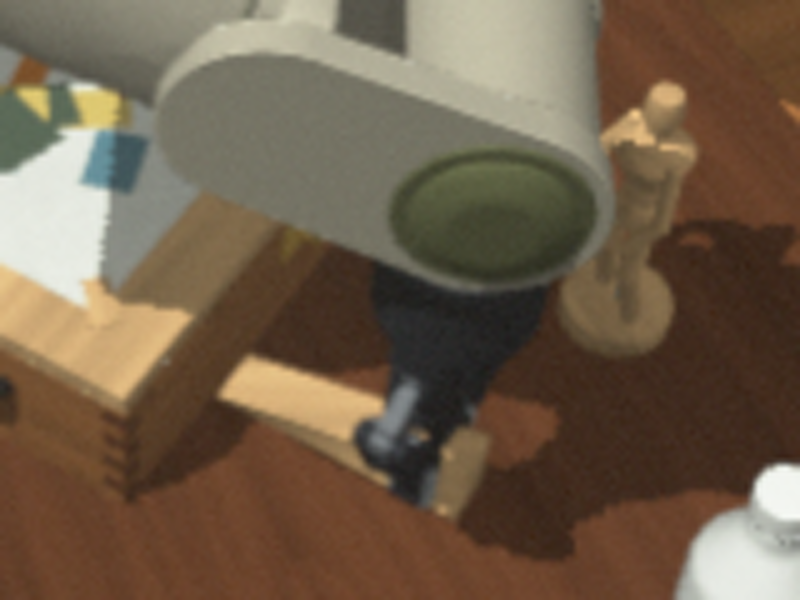

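Both views show the tip about 25 mm in front of the face and level with the notch. I'll insert it now, settle it on the notch floor, then push.

```bash
python3 - <<'E'
from h import *
tz=.0043+.0630
X=lambda dep:-.12+dep-.1085
def bxs():
    s=st(); d=np.array(s['position'])-BO; F=np.array(s['contact_force']); print('  depth',(d@bx+.12+.1085).round(4),'y',(d@by).round(4),'Fx',(F@bx).round(1),'Fy',(F@by).round(1)); return s
hit=env.movel(B(X(.024),.105,tz),.05,guard=10); print(hit); bxs()
if not hit:
    print(env.movel(B(X(.024),.105,.0620),.01,guard=4)); s=bxs()
    z=s['position'][2]
    for dep in (.04,.05,.06): 
        hit=env.movel(B(X(dep),.105,.0655),.03,guard=35); print(dep,hit); bxs()
        if hit: break
snap('scene','s6',(240,190,400,310),5)
E
```

```text
False
t 16.56 p [ 0.601  -0.1603  0.0673] F [-0.9 -0.3 -0.9] gap 0.315 j6 -1.03
  depth 0.0237 y 0.105 Fx 0.2 Fy 0.9
True
t 16.94 p [ 0.6011 -0.1603  0.0646] F [-0.6 -0.   6.1] gap 0.315 j6 -1.03
  depth 0.0237 y 0.105 Fx 0.3 Fy 0.6
0.04 False
t 17.62 p [ 0.5919 -0.1465  0.0652] F [ 0.5  0.4 -0.2] gap 0.308 j6 -1.02
  depth 0.0402 y 0.105 Fx 0.0 Fy -0.6
0.05 False
t 18.11 p [ 0.5867 -0.1385  0.0655] F [ 2.2 -2.8 -1.5] gap 0.313 j6 -1.01
  depth 0.0498 y 0.105 Fx -3.5 Fy -0.3
0.06 False
t 18.59 p [ 0.581  -0.13    0.0654] F [ 1.8 -2.6 -2. ] gap 0.312 j6 -1.0
  depth 0.06 y 0.1051 Fx -3.2 Fy -0.1
```

```bash
python3 - <<'E'
from h import *
X=lambda dep:-.12+dep-.1085
for dep in (.068,.0755):
    print(env.movel(B(X(dep),.105,.0653),.03,guard=35)); s=st()
env.hold(1.0); s=st(); d=np.array(s['position'])-BO; print('depth',(d@bx+.2285).round(4))
a=snap('scene','s7',(240,190,400,310),5); snap('side','sd7'); snap('wrist','w7')
g=lambda n:load(n)['frame']
im=np.vstack([cv2.resize(g('s7')[200:290,245:405],(800,450),interpolation=cv2.INTER_CUBIC)]);cv2.imwrite('pics/v7.png',im[:,:,::-1])
E
```

```text
False
t 19.06 p [ 0.5767 -0.1233  0.0653] F [ 2.3 -2.5 -1.5] gap 0.316 j6 -0.99
False
t 19.46 p [ 0.5725 -0.117   0.0653] F [ 1.2 -1.6 -1.8] gap 0.315 j6 -0.99
t 20.46 p [ 0.5725 -0.1171  0.0653] F [ 0.9 -1.4 -0.6] gap 0.311 j6 -0.99
depth 0.0755
```

View pics/v7.png

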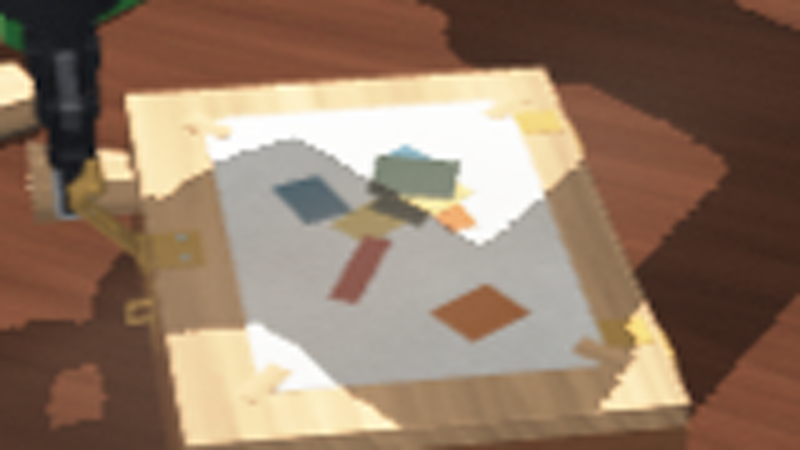

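View pics/w7.png

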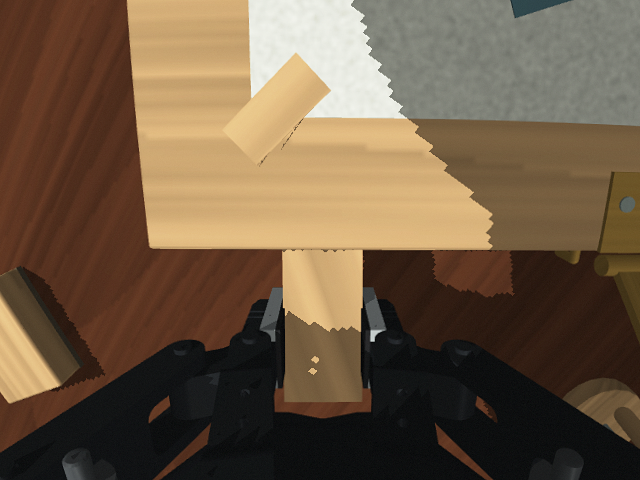

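The wrist view shows the wedge under the lid edge at (323,249). The fingers are clear of both the lid and the raised hasp at (610,265). In the scene view the lid's front corners are about 2 px higher than before. A numeric check of the gap follows.

```bash
python3 - <<'E'
from h import *
f=load('w7'); C=load('scene0')
for z in (.089,.0965,.104): print(z,'lid corner wrist',proj(f,B(-.12,.16,z)).round(1),'seen 149.5,247.5 | scene A',proj(C,B(-.12,.16,z)).round(1),'seen 270.4,218.8; before 270,220.8')
# sub-pixel shift of lid artwork near the front between scene pictures
a,b=[cv2.cvtColor(load(n)['frame'],cv2.COLOR_RGB2GRAY) for n in('scene0','s7')]
for (x,y) in ((272,222),(283,293),(290,227)):
    T=a[y-5:y+6,x-5:x+6]; r=cv2.matchTemplate(b[y-15:y+11,x-10:x+11],T,cv2.TM_CCOEFF_NORMED); m=cv2.minMaxLoc(r); print((x,y),'shift',m[3][0]-5,m[3][1]-10,round(m[1],2))
# visible wedge length: thick end row 401 (z .096), lid edge row 249
e=onz(f,(323,401.5),.096); l=onz(f,(323,249),.0965); vis=((l-e)@bx); print('visible',vis.round(4),'-> gap',(.061+.003+.246*(.130-vis)-.075).round(4))
s=st()
E
```

```text
0.089 lid corner wrist [157.  250.8] seen 149.5,247.5 | scene A [269.1 220.2] seen 270.4,218.8; before 270,220.8
0.0965 lid corner wrist [147.2 258.2] seen 149.5,247.5 | scene A [268.9 217.9] seen 270.4,218.8; before 270,220.8
0.104 lid corner wrist [136.2 266.4] seen 149.5,247.5 | scene A [268.8 215.6] seen 270.4,218.8; before 270,220.8
(272, 222) shift 0 -2 1.0
(283, 293) shift 0 -7 0.91
(290, 227) shift 5 -8 0.82
visible 0.0576 -> gap 0.0068
t 20.61 p [ 0.5726 -0.117   0.0653] F [ 1.4 -1.6 -1.4] gap 0.313 j6 -0.99
```

The gap estimates are 5.7 to 7.4 mm. I'll push 2.5 mm further to centre it in the 5–10 mm range, then hand in.

```bash
python3 - <<'E'
from h import *
print(env.movel(B(-.12+.078-.1085,.105,.0653),.02,guard=25)); env.hold(.5); st()
job.hand_in()
E
```

```text
False
t 21.38 p [ 0.5714 -0.1153  0.0654] F [ 2.5 -4.9 -1.9] gap 0.314 j6 -0.98
the job is handed in; nothing more can be done
```

The hasp is up and clear of the staple. The wedge is in notch_b with the lid resting on it, and I estimate the gap along the front at about 7 mm. I handed in at 21 s, still gripping the wedge.

- **Hasp:** I swung it to about 2.6 rad commanded and let go. Later pictures showed it still standing up, with the staple free.
- **Wedge:** I used the plain wooden one, not the green or turquoise look-alikes. I settled it on the notch floor and then pushed it in about 78 mm commanded, with only a few newtons of force.
- **Gap:** before a last 2.5 mm push, my estimates were:
  - 7.4 mm from the insertion depth
  - 6.8 mm from the visible length of wedge
  - about 6.5 mm from the lid corner's shift in the scene picture
  - about 5.7 mm from the wrist view

  The last push should have added about 0.6 mm.
- **Checks that disagreed:**
  - The wrist view put the lid's front edge about 3 mm deeper than my box fit. Two of the three shift matches were poor, so I ignored them.
  - I took no picture after the last push.
- **Surroundings:** the fingers looked clear of the lid and hasp, and the neighbouring things in view looked unmoved. I did not measure them again.

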